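Release the latched key of the studio lamp switch box

TASK

One of the four identical push-push keys on the blue lamp switch box was left latched down. With the fingertips tap the four keys lightly, one after the other from the robot's left to its right, to feel which one it is; then press that key all the way down and let go so that it springs up and all four keys stand up. Until then push no other key far down, and pick up or shift nothing on the desk.

Things in the scene. Friction and masses are not known exactly. Their poses are not given: they have to be found in the camera images.
- switch_box: blue switch box of the studio lamps with a grey face, fixed to the desk, 116 mm deep (its x) by 230 mm wide (its y) by 34 mm high; origin at the centre of its underside on the desk, z up, x away from the robot and y to the robot's left apart from some yaw. The four keys stand on its top in a row along y, at y = +75, +25, -25 and -75 mm and x = 0 of the box
- key_a_base: one of four identical push-push keys of the switch box: the fixed black frame round the cap, 50 x 40 mm and 5 mm high. They sit in a row along the box's y axis, 50 mm apart; which unit sits in which place, and which one is latched, varies; origin at the centre of the frame's underside, on the box's face 34 mm above the desk
- key_a_top (a point): centre of the flat top of the cream cap in key_a_base (cap 36 mm along the box's x, 28 mm along its y); it moves with the cap: 55 mm above the desk when up, about 49 mm when latched. Spring: 1.2 N plus 0.35 N per mm from up, so an up key yields 2 to 3 mm to a 2 N touch and a latched one does not yield below 3.2 N
- key_a (a joint): how far the cap of key_a_base is down, in m: 0 = up, 0.006 = latched, 0.0106 = bottom. Pressed to the bottom (about 5 N) and let go, any key changes state: an up key latches, a latched one springs up. The change is made between 9 and 10 mm; pressed less than 8 mm it goes back to where it was
- key_b_base: one of four identical push-push keys of the switch box: the fixed black frame round the cap, 50 x 40 mm and 5 mm high. They sit in a row along the box's y axis, 50 mm apart; which unit sits in which place, and which one is latched, varies; origin at the centre of the frame's underside, on the box's face 34 mm above the desk
- key_b_top (a point): centre of the flat top of the cream cap in key_b_base (cap 36 mm along the box's x, 28 mm along its y); it moves with the cap: 55 mm above the desk when up, about 49 mm when latched. Spring: 1.2 N plus 0.35 N per mm from up, so an up key yields 2 to 3 mm to a 2 N touch and a latched one does not yield below 3.2 N
- key_b (a joint): how far the cap of key_b_base is down, in m: 0 = up, 0.006 = latched, 0.0106 = bottom. Pressed to the bottom (about 5 N) and let go, any key changes state: an up key latches, a latched one springs up. The change is made between 9 and 10 mm; pressed less than 8 mm it goes back to where it was
- key_c_base: one of four identical push-push keys of the switch box: the fixed black frame round the cap, 50 x 40 mm and 5 mm high. They sit in a row along the box's y axis, 50 mm apart; which unit sits in which place, and which one is latched, varies; origin at the centre of the frame's underside, on the box's face 34 mm above the desk
- key_c_top (a point): centre of the flat top of the cream cap in key_c_base (cap 36 mm along the box's x, 28 mm along its y); it moves with the cap: 55 mm above the desk when up, about 49 mm when latched. Spring: 1.2 N plus 0.35 N per mm from up, so an up key yields 2 to 3 mm to a 2 N touch and a latched one does not yield below 3.2 N
- key_c (a joint): how far the cap of key_c_base is down, in m: 0 = up, 0.006 = latched, 0.0106 = bottom. Pressed to the bottom (about 5 N) and let go, any key changes state: an up key latches, a latched one springs up. The change is made between 9 and 10 mm; pressed less than 8 mm it goes back to where it was
- key_d_base: one of four identical push-push keys of the switch box: the fixed black frame round the cap, 50 x 40 mm and 5 mm high. They sit in a row along the box's y axis, 50 mm apart; which unit sits in which place, and which one is latched, varies; origin at the centre of the frame's underside, on the box's face 34 mm above the desk
- key_d_top (a point): centre of the flat top of the cream cap in key_d_base (cap 36 mm along the box's x, 28 mm along its y); it moves with the cap: 55 mm above the desk when up, about 49 mm when latched. Spring: 1.2 N plus 0.35 N per mm from up, so an up key yields 2 to 3 mm to a 2 N touch and a latched one does not yield below 3.2 N
- key_d (a joint): how far the cap of key_d_base is down, in m: 0 = up, 0.006 = latched, 0.0106 = bottom. Pressed to the bottom (about 5 N) and let go, any key changes state: an up key latches, a latched one springs up. The change is made between 9 and 10 mm; pressed less than 8 mm it goes back to where it was
- blue_pot: closed pot of blue paint, 42 mm wide, 61 mm high; loose, stands near the box and stays where it is; origin at the centre of its underside
- corked_vial: tiny corked bottle, 31 mm wide, 43 mm high; loose, stands near the box and stays where it is; origin at the centre of its underside
- medium_bottle_1: bottle with a white cap, 47 mm wide, 95 mm high; loose, stands near the box and stays where it is; origin at the centre of its underside
- medium_bottle_2: bottle with a white cap, 47 mm wide, 95 mm high; loose, stands near the box and stays where it is; origin at the centre of its underside
- eraser_1: white eraser, 20 x 31 x 11 mm; loose, stands near the box and stays where it is; origin at the centre of its underside
- kneaded_eraser: cream eraser, 23 x 35 x 12 mm; loose, stands near the box and stays where it is; origin at the centre of its underside

How it is judged:
By the outcome, as a careful person would: the job done as asked, in the order asked, and still so for the second after the job is handed in, with the robot touching nothing.
It also fails if it takes over 54 s, if anything falls off the work surface, if the arm or the gripper's body presses on something with over 40 N, if the wrist force passes 120 N, or if a joint passes its speed limit or range.

ROBOT

A 7-joint arm with a two-finger parallel gripper is mounted at the origin on a cart in front of the work surface, level with it; the furniture and walls round the work are solid. World frame = base frame: x ahead of the robot, y to its left, z up, the work surface at z = 0. Lengths are in m, angles in rad, forces in N, time in s.
With the tool pointing down it reaches from about 0.425 to 0.925 m from the base axis. Payload 6.8 kg.
Tool frame: the origin (TCP) lies at the very end of the fingers, on their centre line; the grasp point (between the pads) lies 19 mm behind it; z points along the fingers, y is the direction in which the jaws open and shut (so a half turn about z gives the same grasp; the last joint's range is limited). The gripper opens to 85 mm and grips with 20 to 120 N. Pads are 22 mm wide; open, the fingers measure 114 mm over their backs; the gripper's body (76 mm by 85 mm) begins 54 mm behind the grasp point. The pads swing forward as they close: fully open they stand 13 mm farther back than shut.
Start: joints at [0.996, 0.477, 0.022, 1.555, -0.011, 1.109, -0.083], TCP at [0.304, -0.603, 0.231] pointing down, gripper open.
Joint ranges: [-2.96, 2.96], [-0.34, 2.1], [-1.41, 1.46], [0.24, 2.44], [-1.37, 4.51], [0.17, 1.92], [-2.96, 2.96]. Speed limits (rad/s): [2.39, 2.39, 3.14, 3.14, 3.14, 3.14, 3.14].

INTERFACE

Orientations are given as a unit quaternion [w, x, y, z].
In Python, from station import bot gives the robot as it stands.
- The arm moves only by the tool move_arm, never from a script. Its argument "commands" is text: rows parted by semicolons, each of 7 numbers parted by spaces: the opening, from 0 (shut) to 1 (fully open), then the shift along the tool's x, y, z in cm, then the turn, a rotation vector about the tool's x, y, z in degrees. In form: gripper tx ty tz rx ry rz; .... A call has 1 to 12 rows; each row shifts and turns the commanded pose from where the row before left it, along the tool's axes as they then stand; what a row does not reach is not made up. A row lasts 1/12 s, in which the tool goes at most 41.7 mm and 7.16 degrees, less where a joint would pass 70% of its speed; a pose out of reach is approached as far as the arm can. A call with a gripper value outside its range is refused whole. The fingers move at their own pace and stop on an object; "force" is the grip in N (left out, the last holds). Time passes only in rows, so rows that do not move let the fingers close. It gives the time, the measured TCP pose, the force and the opening at its end, in the units of the state.
- bot.get_obs(): the state, without advancing time (a new reading comes with each control period).
- bot.read_camera(name): name is "scene" or "top"; returns a dict with "img" (420x560x3 uint8, red, green, blue), "K" (3x3 intrinsics, pixels), "rvec" (rotation vector, rad) and "tvec" (3), from world to camera coordinates, as OpenCV has them. Camera axes: x right, y down, z forward; pixel columns grow to the right and rows downward; lengths in m; the calibration is good to about 2 mm. A picture is of the moment at which its call begins. There is no depth.
- bot.hand_in(): hands the job in, once; it reports no verdict.
The state is a dict: "t": time; "q": joint angles; "joint_vel": joint speeds; "joint_torque": joint torques, N m; "eef_pos": TCP position; "tool_rot": TCP orientation; "contact_force": force on the tool from outside, world axes, zero at the start; "torque": the same for the moment, N m; "gripper_width": opening from 0.0 (shut) to 1.0 (fully open).
Only numpy, scipy, OpenCV 4.12 (cv2) and the standard library are available. Lean on these libraries where they do the work, as an engineer would, in place of code of your own. Each camera call takes 0.05 s, during which the arm holds its last target. There are 200 camera calls.

## Working session

There is one attempt and no reset: what is moved stays moved. The work goes in short steps, Python scripts to look and compute and a tool call to move; the robot and the scene stay as the last step left them, time stands still between calls to the robot, and variables do not carry over. Pictures are saved under pics/ and viewed, about 8 in all and at most 12, crops included, and the job is handed in when it is done.

Besides the shell and the picture viewer there is one more tool, called after "Call:" by a JSON object that holds its "name" and its "arguments", one argument or row to a line. move_arm: Moves the arm, as the interface text tells. Its arguments: {"type":"object","properties":{"commands":{"type":"string"},"force":{"type":"number"}},"required":["commands"]}

```bash
mkdir -p pics
python3 - <<'E'
from station import bot
import cv2,pickle
o=bot.get_obs();print({k:o[k] for k in('t','eef_pos','tool_rot','contact_force','gripper_width')})
for n in('top','scene'):
    c=bot.read_camera(n);pickle.dump(c,open(n+'.pkl','wb'));cv2.imwrite(f'pics/{n}0.png',c['img'][...,::-1]);print(n,c['K'],c['rvec'],c['tvec'])
E
```

```text
{'t': 0.0, 'eef_pos': array([ 0.30344355, -0.60227823,  0.23031253]), 'tool_rot': array([-8.75082462e-04,  9.72890282e-01,  2.31265314e-01, -2.98308555e-04]), 'contact_force': array([ 0.36818028, -0.19451995, -0.10664223]), 'gripper_width': 0.9956064462772898}
top [[395.29656819   0.         279.26768252]
 [  0.         395.29656819 204.76274079]
 [  0.           0.           1.        ]] [ 2.12454987 -2.1713891   0.21450243] [0.08882597 0.57889589 0.80389648]
scene [[530.94814552   0.         278.69483122]
 [  0.         530.94814552 206.02839855]
 [  0.           0.           1.        ]] [ 1.28838381 -2.30614091  0.85860364] [0.36740512 0.36402864 0.63797818]
```

View pics/top0.png

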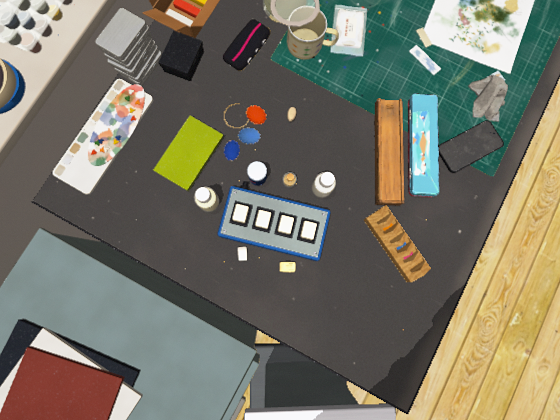

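View pics/scene0.png

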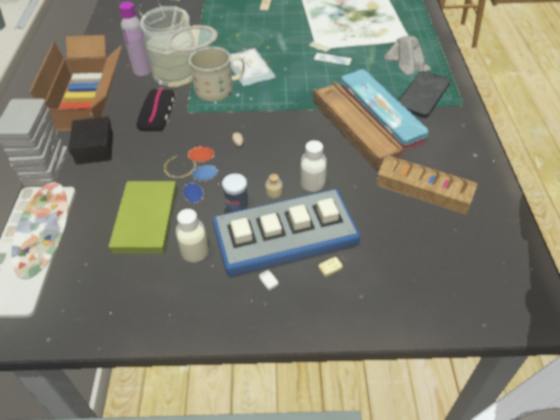

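The top view shows the box with caps near (241,213), (263,219), (286,225) and (309,230). The white-cap bottles are at (205,198) and (324,183), and the erasers are at (242,254) and (288,267).

```bash
cat > h.py <<'E'
import numpy as np,cv2
def ray(c,uv,z):
    R=cv2.Rodrigues(c['rvec'])[0];C=-R.T@c['tvec']
    p=cv2.undistortPoints(np.float64(uv).reshape(-1,1,2),c['K'],None).reshape(-1,2)
    d=np.c_[p,np.ones(len(p))]@R
    return C+d*((z-C[2])/d[:,2])[:,None]
def caps(img,x0,x1,y0,y1,th):
    g=(img[y0:y1,x0:x1].min(2)>th).astype('uint8')
    n,l,s,ce=cv2.connectedComponentsWithStats(g)
    return [(s[i,4],ce[i]+[x0,y0]) for i in range(1,n) if s[i,4]>40]
E
python3 - <<'E'
from h import *;import pickle
t=pickle.load(open('top.pkl','rb'))
cs=caps(t['img'],228,322,198,246,185);print(cs)
uv=[c[1] for c in sorted(cs,key=lambda c:c[1][0])]
P=ray(t,uv,.054);print(P.round(4)); d=P[0]-P[-1];print('spacing',np.linalg.norm(np.diff(P,axis=0),axis=1),'yaw deg',np.degrees(np.arctan2(-d[0],d[1])))
for n,u,z in(('botL',(205,192),.095),('botR',(325,179),.095),('pot',(257,170),.061),('vial',(290,178),.043),('er1',(242,254),.011),('kn',(288,267),.012)):print(n,ray(t,[u],z).round(3))
# box corners
print(ray(t,[(232,188),(330,209),(321,259),(219,237)],.034).round(3))
E
```

```text
[(np.int32(199), array([240.13567839, 212.5879397 ])), (np.int32(197), array([262.88832487, 218.61928934])), (np.int32(197), array([285.81218274, 223.78680203])), (np.int32(199), array([308.59798995, 229.49246231]))]
[[0.5643 0.1599 0.054 ]
 [0.5504 0.1119 0.054 ]
 [0.5384 0.0635 0.054 ]
 [0.5253 0.0155 0.054 ]]
spacing [0.05000652 0.04984378 0.04976007] yaw deg -15.147000501780091
botL [[0.602 0.228 0.095]]
botR [[ 0.625 -0.018  0.095]]
pot [[0.655 0.123 0.061]]
vial [[0.64  0.051 0.043]]
er1 [[0.479 0.159 0.011]]
kn [[0.448 0.059 0.012]]
[[ 0.622  0.179  0.034]
 [ 0.571 -0.035  0.034]
 [ 0.463 -0.011  0.034]
 [ 0.515  0.207  0.034]]
```

Call:
{"name": "move_arm", "arguments": {
  "commands": "0 2.4 -2.35 0 0 0 0;0 2.4 -2.35 0 0 0 0;0 2.4 -2.35 0 0 0 0;0 2.4 -2.35 0 0 0 0;0 2.4 -2.35 0 0 0 0;0 2.4 -2.35 0 0 0 0;0 2.4 -2.35 0 0 0 0;0 2.4 -2.35 0 0 0 0;0 2.4 -2.35 0 0 0 0;0 2.4 -2.35 0 0 0 0;0 2.4 -2.35 0 0 0 0;0 2.4 -2.35 0 0 0 0",
  "force": 30
}}

```text
t: 1.1
eef_pos: [0.434, -0.2197, 0.2312]
tool_rot: [-0.0, 0.973, 0.231, -0.0]
contact_force: [0.5, 0.2, -0.2]
gripper_width: 0.001
```

Call:
{"name": "move_arm", "arguments": {
  "commands": "0 2.4 -2.35 0 0 0 0;0 2.4 -2.35 0 0 0 0;0 2.4 -2.35 0 0 0 0;0 2.4 -2.35 0 0 0 0;0 2.4 -2.35 0 0 0 0;0 2.4 -2.35 0 0 0 0;0 2.4 -2.35 0 0 0 0;0 2.4 -2.35 0 0 0 0;0 2.4 -2.35 0 0 0 0;0 2.4 -2.35 0 0 0 0;0 2.4 -2.35 0 0 0 0;0 2.4 -2.35 0 0 0 0"
}}

```text
t: 2.1
eef_pos: [0.5644, 0.1615, 0.2309]
tool_rot: [0.0, 0.973, 0.231, -0.0]
contact_force: [1.0, -0.2, 0.2]
gripper_width: -0.003
```

Call:
{"name": "move_arm", "arguments": {
  "commands": "0 0 0 0 0 0 -6.9;0 0 0 0 0 0 -6.9;0 0 0 0 0 0 -6.9;0 0 0 0 0 0 -6.9;0 0 0 0 0 0 -6.9;0 0 0 0 0 0 -6.9;0 0 0 0 0 0 -6.9;0 0 0 0 0 0 0;0 0 0 0 0 0 0"
}}

```text
t: 2.85
eef_pos: [0.5642, 0.1598, 0.2309]
tool_rot: [-0.0, 0.794, 0.608, -0.0]
contact_force: [0.6, -0.0, 1.1]
gripper_width: -0.001
```

Call:
{"name": "move_arm", "arguments": {
  "commands": "0 0 0 3 0 0 0;0 0 0 3 0 0 0;0 0 0 3 0 0 0;0 0 0 3 0 0 0;0 0 0 2.5 0 0 0;0 0 0 1.5 0 0 0;0 0 0 0 0 0 0;0 0 0 0 0 0 0;0 0 0 0 0 0 0"
}}

```text
t: 3.6
eef_pos: [0.5652, 0.1606, 0.0725]
tool_rot: [0.0, 0.794, 0.608, 0.001]
contact_force: [-0.7, 0.1, 1.2]
gripper_width: -0.004
```

Run:
```python
from station import bot
import cv2
c=bot.read_camera('scene');o=bot.get_obs();print(o['eef_pos'],o['contact_force'])
i=cv2.resize(c['img'][130:290,160:400,::-1],None,fx=3,fy=3);cv2.imwrite('pics/s1.png',i)
```

```text
[0.56540212 0.16059935 0.07281792] [-0.15189326  0.34303108 -0.32020377]
```

View pics/s1.png

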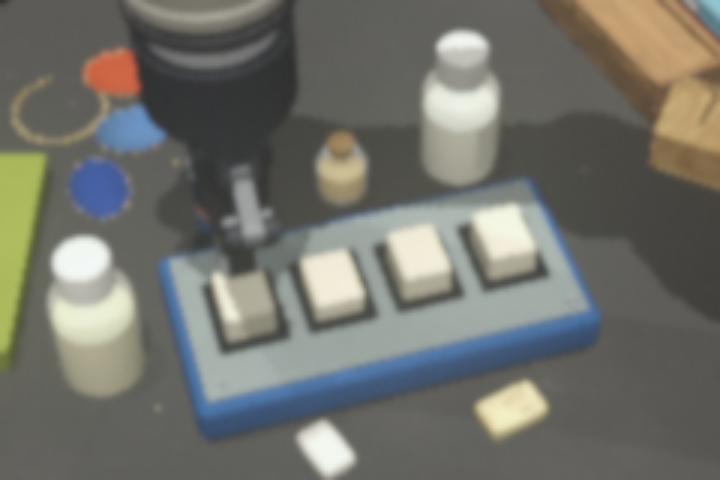

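Fingertip stands over the first cap, crop (240,265). The other caps stay clear.

Call:
{"name": "move_arm", "arguments": {
  "commands": "0 0 0 0.5 0 0 0;0 0 0 0.5 0 0 0;0 0 0 0.4 0 0 0;0 0 0 0.1 0 0 0;0 0 0 0 0 0 0;0 0 0 0 0 0 0;0 0 0 0 0 0 0"
}}

```text
t: 4.23
eef_pos: [0.5645, 0.1601, 0.0564]
tool_rot: [0.0, 0.793, 0.609, 0.0]
contact_force: [-0.5, -0.7, -0.9]
gripper_width: 0.002
```

Call:
{"name": "move_arm", "arguments": {
  "commands": "0 0 0 0.1 0 0 0;0 0 0 0.1 0 0 0;0 0 0 0 0 0 0;0 0 0 0 0 0 0"
}}

```text
t: 4.57
eef_pos: [0.5646, 0.1602, 0.0544]
tool_rot: [0.0, 0.793, 0.609, 0.0]
contact_force: [0.2, -0.4, 0.5]
gripper_width: 0.006
```

Call:
{"name": "move_arm", "arguments": {
  "commands": "0 0 0 0 0 0 0"
}}

```text
t: 4.65
eef_pos: [0.5645, 0.1602, 0.0545]
tool_rot: [0.0, 0.793, 0.609, 0.0]
contact_force: [0.4, 0.6, 1.1]
gripper_width: 0.002
```

Call:
{"name": "move_arm", "arguments": {
  "commands": "0 0 0 0 0 0 0"
}}

```text
t: 4.73
eef_pos: [0.5646, 0.1602, 0.0545]
tool_rot: [0.0, 0.793, 0.609, 0.0]
contact_force: [0.4, -0.3, 1.7]
gripper_width: -0.002
```

Go on to about 0.052, and sample the force.

Call:
{"name": "move_arm", "arguments": {
  "commands": "0 0 0 0.1 0 0 0;0 0 0 0.1 0 0 0;0 0 0 0.05 0 0 0;0 0 0 0 0 0 0;0 0 0 0 0 0 0"
}}

```text
t: 5.15
eef_pos: [0.5646, 0.1601, 0.0519]
tool_rot: [0.0, 0.793, 0.609, 0.0]
contact_force: [0.9, -0.7, 2.5]
gripper_width: 0.0
```

Call:
{"name": "move_arm", "arguments": {
  "commands": "0 0 0 0 0 0 0"
}}

```text
t: 5.23
eef_pos: [0.5646, 0.1602, 0.0519]
tool_rot: [0.0, 0.793, 0.609, 0.0]
contact_force: [1.0, 0.7, 2.0]
gripper_width: 0.004
```

Call:
{"name": "move_arm", "arguments": {
  "commands": "0 0 0 0 0 0 0"
}}

```text
t: 5.32
eef_pos: [0.5645, 0.1602, 0.0519]
tool_rot: [0.0, 0.793, 0.609, 0.0]
contact_force: [0.5, 0.4, 2.2]
gripper_width: -0.001
```

Call:
{"name": "move_arm", "arguments": {
  "commands": "0 0 0 0 0 0 0"
}}

```text
t: 5.4
eef_pos: [0.5645, 0.1602, 0.0519]
tool_rot: [0.0, 0.793, 0.609, 0.0]
contact_force: [0.1, 0.1, 1.4]
gripper_width: -0.002
```

```bash
cat > f.py <<'E'
from station import bot
import numpy as np
F=[];Z=[]
for i in range(6):
    bot.read_camera('scene');o=bot.get_obs();F.append(o['contact_force'][2]);Z.append(o['eef_pos'][2])
print('t',o['t'],'Fz',np.mean(F).round(2),np.round(F,1),'z',np.mean(Z).round(4))
E
python3 f.py
```

```text
t 5.7 Fz 1.99 [2.1 1.9 1.8 1.7 2.5 2. ] z 0.0519
```

Key 1 is up: it yields at 2 N. Key 2 next, same depth.

Call:
{"name": "move_arm", "arguments": {
  "commands": "0 0 0 -1 0 0 0;0 0 0 -0.8 0 0 0;0 -2.5 0 0 0 0 0;0 -2.5 0 0 0 0 0;0 0 0 0.8 0 0 0;0 0 0 0.5 0 0 0;0 0 0 0.2 0 0 0;0 0 0 0.1 0 0 0;0 0 0 0.1 0 0 0;0 0 0 0.1 0 0 0;0 0 0 0 0 0 0;0 0 0 0 0 0 0"
}}

```text
t: 6.7
eef_pos: [0.5515, 0.1122, 0.0519]
tool_rot: [-0.0, 0.793, 0.609, 0.0]
contact_force: [0.1, -0.1, 1.2]
gripper_width: -0.002
```

```bash
python3 f.py
```

```text
t 7.0 Fz -0.36 [-0.9 -0.3  0.  -0.1 -0.8 -0.1] z 0.0519
```

No contact at 0.052, so key 2 is probably latched. I'll go down to touch it.

Call:
{"name": "move_arm", "arguments": {
  "commands": "0 0 0 0.1 0 0 0;0 0 0 0.1 0 0 0;0 0 0 0.05 0 0 0;0 0 0 0 0 0 0;0 0 0 0 0 0 0;0 0 0 0 0 0 0"
}}

```text
t: 7.5
eef_pos: [0.5515, 0.1117, 0.0494]
tool_rot: [0.0, 0.793, 0.609, 0.0]
contact_force: [-0.3, -0.6, 1.3]
gripper_width: 0.003
```

```bash
python3 f.py
```

```text
t 7.8 Fz 2.02 [2.2 3.  1.9 1.3 2.2 1.5] z 0.0494
```

Call:
{"name": "move_arm", "arguments": {
  "commands": "0 0 0 0.05 0 0 0;0 0 0 0 0 0 0;0 0 0 0 0 0 0"
}}

```text
t: 8.05
eef_pos: [0.5515, 0.1117, 0.0488]
tool_rot: [0.0, 0.793, 0.609, 0.0]
contact_force: [0.8, -1.1, 3.7]
gripper_width: -0.005
```

```bash
python3 f.py
```

```text
t 8.35 Fz 3.17 [3.7 3.6 3.  3.4 2.6 2.6] z 0.0489
```

Key 2 is firm at 49 mm, so it is the latched one. I'll still tap keys 3 and 4.

Call:
{"name": "move_arm", "arguments": {
  "commands": "0 0 0 -1.1 0 0 0;0 0 0 -1 0 0 0;0 -2.5 0 0 0 0 0;0 -2.5 0 0 0 0 0;0 0 0 0.8 0 0 0;0 0 0 0.5 0 0 0;0 0 0 0.2 0 0 0;0 0 0 0.1 0 0 0;0 0 0 0.1 0 0 0;0 0 0 0.1 0 0 0;0 0 0 0 0 0 0;0 0 0 0 0 0 0"
}}

```text
t: 9.35
eef_pos: [0.5387, 0.0644, 0.052]
tool_rot: [-0.0, 0.793, 0.609, 0.0]
contact_force: [-1.2, 1.4, 2.0]
gripper_width: -0.002
```

```bash
python3 f.py
```

```text
t 9.65 Fz 1.61 [2.2 0.9 1.8 1.7 1.6 1.5] z 0.052
```

Call:
{"name": "move_arm", "arguments": {
  "commands": "0 0 0 -1 0 0 0;0 0 0 -0.8 0 0 0;0 -2.5 0 0 0 0 0;0 -2.5 0 0 0 0 0;0 0 0 0.8 0 0 0;0 0 0 0.5 0 0 0;0 0 0 0.2 0 0 0;0 0 0 0.1 0 0 0;0 0 0 0.1 0 0 0;0 0 0 0.1 0 0 0;0 0 0 0 0 0 0;0 0 0 0 0 0 0"
}}

```text
t: 10.65
eef_pos: [0.5258, 0.016, 0.052]
tool_rot: [-0.0, 0.793, 0.609, 0.0]
contact_force: [0.0, 1.7, 2.0]
gripper_width: -0.0
```

```bash
python3 f.py
```

```text
t 10.95 Fz 2.01 [1.7 2.5 2.6 2.5 1.7 1. ] z 0.052
```

Keys 3 and 4 yield like up keys. Back to key 2 to press it down.

Call:
{"name": "move_arm", "arguments": {
  "commands": "0 0 0 -1 0 0 0;0 0 0 -1 0 0 0;0 2.5 0 0 0 0 0;0 2.5 0 0 0 0 0;0 2.5 0 0 0 0 0;0 2.5 0 0 0 0 0;0 0 0 0.8 0 0 0;0 0 0 0.8 0 0 0;0 0 0 0.4 0 0 0;0 0 0 0 0 0 0"
}}

```text
t: 11.78
eef_pos: [0.5505, 0.1097, 0.0507]
tool_rot: [-0.0, 0.794, 0.608, -0.001]
contact_force: [0.2, -0.2, 0.6]
gripper_width: 0.003
```

Call:
{"name": "move_arm", "arguments": {
  "commands": "0 0 0 0.2 0 0 0;0 0 0 0.2 0 0 0;0 0 0 0.2 0 0 0;0 0 0 0.1 0 0 0;0 0 0 0.1 0 0 0;0 0 0 0 0 0 0;0 0 0 0 0 0 0;0 0 0 0 0 0 0"
}}

```text
t: 12.45
eef_pos: [0.5514, 0.1103, 0.0445]
tool_rot: [0.001, 0.793, 0.609, -0.001]
contact_force: [-3.6, -5.6, 11.4]
gripper_width: 0.001
```

Bottomed out (11 N at 44.5 mm). Let go slowly, then rise and retest each key's height with the camera.

Call:
{"name": "move_arm", "arguments": {
  "commands": "0 0 0 -0.3 0 0 0;0 0 0 -0.3 0 0 0;0 0 0 -0.3 0 0 0;0 0 0 -0.3 0 0 0;0 0 0 -1 0 0 0;0 0 0 -2 0 0 0;0 0 0 -3 0 0 0;0 0 0 -3 0 0 0;0 0 -2 -3 0 0 0;0 0 -3 0 0 0 0;0 0 -3 0 0 0 0;0 0 -3 0 0 0 0"
}}

```text
t: 13.45
eef_pos: [0.4443, 0.1411, 0.1769]
tool_rot: [0.0, 0.793, 0.609, 0.001]
contact_force: [-0.9, 0.6, -0.5]
gripper_width: 0.003
```

Call:
{"name": "move_arm", "arguments": {
  "commands": "0 -2.5 0 -2 0 0 0;0 -3.5 0 0 0 0 0;0 -3.5 0 0 0 0 0;0 -3.5 0 0 0 0 0;0 -3.5 0 0 0 0 0;0 -3.5 0 0 0 0 0;0 -3.5 0 0 0 0 0;0 0 0 0 0 0 0;0 0 0 0 0 0 0"
}}

```text
t: 14.2
eef_pos: [0.3842, -0.088, 0.1962]
tool_rot: [0.0, 0.794, 0.608, 0.0]
contact_force: [0.5, 0.1, -0.0]
gripper_width: -0.003
```

Run:
```python
from h import *;import pickle
from station import bot
o=bot.get_obs();print(o['t'],o['eef_pos'],o['contact_force'])
t0=pickle.load(open('top.pkl','rb'));s0=pickle.load(open('scene.pkl','rb'))
t1=bot.read_camera('top');s1=bot.read_camera('scene')
cv2.imwrite('pics/top1.png',t1['img'][...,::-1])
a=s0['img'][180:280,200:370];b=s1['img'][180:280,200:370]
cv2.imwrite('pics/cmp.png',cv2.resize(np.vstack([a,b])[...,::-1],None,fx=3,fy=3))
for t in(t0,t1):print([(c[0],c[1].round(2)) for c in caps(t['img'],228,322,198,246,185)])
for t in(s0,s1):
  for th in(200,):print([(c[0],c[1].round(2)) for c in caps(t['img'],225,345,195,245,th)])
```

```text
14.2 [ 0.38421076 -0.08802238  0.19623181] [ 0.53541004  0.06081772 -0.04528977]
[(np.int32(199), array([240.14, 212.59])), (np.int32(197), array([262.89, 218.62])), (np.int32(197), array([285.81, 223.79])), (np.int32(199), array([308.6 , 229.49]))]
[(np.int32(200), array([240.11, 212.56])), (np.int32(199), array([262.95, 218.24])), (np.int32(199), array([285.78, 223.86])), (np.int32(199), array([308.6 , 229.49]))]
[(np.int32(224), array([327.49, 206.63])), (np.int32(237), array([299.05, 213.3 ])), (np.int32(234), array([270.35, 222.28])), (np.int32(246), array([240.51, 226.91]))]
[(np.int32(223), array([327.48, 206.6 ])), (np.int32(237), array([299.05, 213.3 ])), (np.int32(239), array([270.1 , 220.08])), (np.int32(244), array([240.55, 226.87]))]
```

View pics/cmp.png

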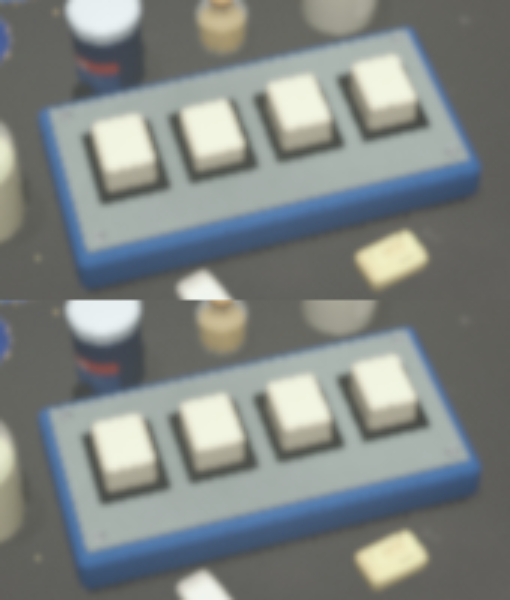

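View pics/top1.png

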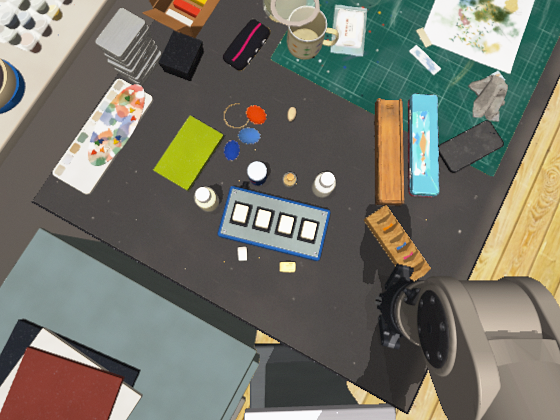

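The before/after crop shows the second cap (crop (210,125) before, (210,425) after) raised 2.2 px in the scene camera. It is now in line with the other three, which are unchanged. In the top view the loose items sit where they were, and the gripper is clear of everything near (395,310).

```bash
python3 -c "
from station import bot
print(bot.hand_in())"
```

```text
the job is handed in; nothing more can be done
None
```

The latched key was the second from the robot's left; I pressed it to the bottom and it sprang up, so all four keys now stand up. I handed the job in at about 14 s.

- **Finding it:** I tapped the keys from left to right with the fingers shut. Keys 1, 3 and 4 yielded about 3 mm at 1.6–2 N. Key 2 gave nothing at 52 mm and was firm at 49 mm (2–3.2 N).
- **Pressing it:** Key 2 stopped at 44.5 mm with about 11 N, then I let go and moved clear.
- **Last checks:** In the scene camera, the key 2 cap has risen about 2.2 px, level with the row, and the other three moved less than 0.1 px. In the top picture, the items near the box look unmoved. The tool felt no contact.

I confirmed that key 2 is up from the camera only and did not tap it again. No check failed or disagreed.

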